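# Check the plate gap of a soap stamping press with a taper gauge

### The arm

A 6-joint arm with a two-finger parallel gripper is mounted at the origin on the work surface. World frame = base frame: x ahead of the robot, y to its left, z up, the work surface at z = 0. Lengths are in m, angles in rad, forces in N, time in s.
With the tool pointing down it reaches from about 0.35 to 1 m from the base axis. Payload 7.1 kg.
Tool frame: the origin (TCP) lies on the centre line of the jaws, within the pads' length; the fingertips stand 19 mm ahead of it and the grasp point (between the pads) is the TCP; z points along the fingers, y is the direction in which the jaws open and shut (so a half turn about z gives the same grasp; the last joint's range is limited). The gripper opens to 85 mm and grips with 20 to 120 N. Pads are 22 mm wide; open, the fingers measure 114 mm over their backs; the gripper's body (76 mm by 85 mm) begins 54 mm behind the grasp point. The pads swing forward as they close: fully open they stand 13 mm farther back than shut.
Start: joints at [1.109, 0.423, 1.63, -0, 1.089, -0.019], TCP at [0.268, 0.565, 0.25] pointing down, gripper open.
Joint ranges: [-3, 3], [-0.9, 2.11], [0.09, 2.58], [-1.31, 4.45], [0.11, 2.69], [-2.54, 2.54]. Speed limits (rad/s): [2.39, 2.39, 3.01, 3.14, 3.14, 3.14].

### API

Orientations are given as a rotation vector (axis times angle).
In Python, from bench import monitor, viewer, finish_job gives the robot as it stands.
- The arm moves only by the tool play_rows, never from a script. Its argument "deltas" is a list of rows, each an object with "angular": the turn, a rotation vector about the tool's x, y, z in rad, a list of three; "xyz": the shift along the tool's x, y, z in mm, a list of three; "hand": the closure, from 0 (fully open) to 1 (shut). In form: [{"angular": [ax, ay, az], "xyz": [dx, dy, dz], "hand": hand}, ...]. A call has 1 to 20 rows; each row is the pose to reach, as a shift and turn from the pose commanded when the call began, along the tool's axes at that moment; what a row does not reach only later rows make up. A row lasts 1/10 s, in which the tool goes at most 50 mm and 8.59 degrees, less where a joint would pass 70% of its speed; a pose out of reach is approached as far as the arm can. A call with a gripper value outside its range is refused whole. The fingers move at their own pace and stop on an object; "force" is the grip in N (left out, the last holds). Time passes only in rows, so rows that repeat a pose let the fingers close. It gives the time, the measured TCP pose, the force and the opening at its end, in the units of the state.
- monitor.get_obs(): the state, without advancing time (a new reading comes with each control period).
- viewer.capture(name): name is "side" or "top" or "wrist"; returns the picture (480x640x3 uint8, red, green, blue); there is no depth.
- viewer.camera_params(name): a dict with "intrinsics" (3x3 intrinsics, pixels), "rvec" (rotation vector, rad) and "tvec" (3), from world to camera coordinates, as OpenCV has them; the wrist camera has in their place "mount" (4x4, takes a point from camera to tool coordinates, whose origin is the TCP and whose axes are the flange's). Camera axes: x right, y down, z forward; pixel columns grow to the right and rows downward; lengths in m; the calibration is good to about 2 mm. A picture is of the moment at which its call begins: read the wrist's pose just before it. camera_params takes no time and is no camera call.
- finish_job(): hands the job in, once; it reports no verdict.
The state is a dict: "time_s": time; "joints": joint angles; "dq": joint speeds; "effort": joint torques, N m; "tool_pos": TCP position; "ee_rot": TCP orientation; "ft_force": force on the tool from outside, world axes, zero at the start; "torque": the same for the moment, N m; "opening": finger opening in m.
Only numpy, scipy, OpenCV 4.12 (cv2) and the standard library are available. Lean on these libraries where they do the work, as an engineer would, in place of code of your own. Each camera call takes 0.05 s, during which the arm holds its last target. There are 200 camera calls.

### The job

Lift the tunnel-shaped infeed guard off the front of the soap press and hang it astride the wooden rail. Then take the taper gauge by its wooden handle and slide its blade, flat on the press's bed and straight in at about the middle, into the gap under the sprung upper plate until it drags snugly between the two plates, without prising the upper plate up. Finish still gripping the gauge at that depth, so that the gap can be read off it, and leave everything else on the bench where it is.

Things in the scene. Friction and masses are not known exactly. Their poses are not given: they have to be found in the camera images.
- press: Fixed grey hand press, stamps removed, at the robot's right, its front towards world +y. Origin on the bench under the middle of the upper plate's front edge; x points into the press (the gauge's way in), y across, z up. Flat steel bed plate: top 70 mm above the bench, 110 mm wide, from x = -85 (front of the infeed apron) to 105 mm. Overhanging head: from x = 35 mm, 150 mm up; column 350 mm high.
- gap_mouth (a point): Point on the top of the press's bed plate, under the middle of the front edge of the upper plate: the middle of the gap's mouth. Axes as the press.
- upper_plate: The press's upper plate, flat steel 100 x 100 x 16 mm, on a sprung ram under the head. Origin: middle of its lower front edge; axes as the press. Its gap to the bed, 6 to 10 mm, differs from run to run. It rests on a stop, pressed down with about 9 N (0.4 N more per mm), and lifts if forced: with the gauge in, at some 9 to 14 N of push; 3 to 8 N is a snug drag.
- guard: Loose infeed guard, 0.16 kg: inverted U (tunnel) of 3 mm aluminium sheet, 60 mm long (its x), 66 mm wide outside and 60 inside (its y), roof 48 mm high outside and 45 inside, open below and at both ends. It stands on the infeed apron in front of the gap, its tunnel in line with the way in. Origin at the centre of its foot plane, z up.
- guard_grip (a point): On the guard's black lifting grip, an upright tab on the roof: 44 mm along the guard's x, 12 mm thick along y, from 48 to 80 mm above the guard's feet; this point is its middle, 66 mm above the feet. Axes as the guard.
- rail: Fixed pine hanging rail on two posts at the robot's left front. Origin on the bench under its middle; the bar runs along its y.
- rail_mid (a point): Middle of the bar's top face, 150 mm above the bench. Bar 22 mm wide (x), 22 mm high, 260 mm long (y); posts 22 mm square stand under it 119 mm either side of the middle. The guard hangs between them with its roof's underside on the bar and a side wall either side, so its x lies along the bar.
- gauge: Loose taper gauge, 0.14 kg, flat on the bench, tip roughly to world -y. Origin: underside of the handle's middle; x to the tip, z up. Wooden handle x -55 to 55 mm, 24 wide, 30 high. Aluminium wedge blade x 55 to 175 mm, 25 wide, underside flush with the handle's, 3 mm thick at the tip growing evenly to 15 at the handle (1 in 10): in an 8 mm gap it goes snug some 50 mm in.
- gauge_tip (a point): Middle of the tip of the gauge's blade, on the underside, 175 mm from the gauge's origin. Axes as the gauge.
- soap_a: Bystander, to be left alone: cream and blue soap bar, 82 x 56 x 30 mm. Origin at its underside.
- soap_b: Bystander, to be left alone: peach and lilac soap bar, 82 x 56 x 30 mm. Origin at its underside.
- stamp: Bystander, to be left alone: brass soap stamp with a turned wooden knob, 66 x 50 mm, 70 mm high. Origin at its underside.
- palette_knife: Bystander, to be left alone: palette knife, 220 mm long. Origin at its underside.
- bowl: Bystander, to be left alone: white bowl, 100 mm across, 45 mm high. Origin at its underside.
- oil_bottle: Bystander, to be left alone: amber bottle, 56 mm across, 150 mm high. Origin at its underside.
There are look-alikes about, which are no part of the job. Of the things like the gauge, leave any that is green; of the rest the smaller one is meant.

How it is judged:
By the outcome, as a careful person would: the job done as asked, in the order asked, and still so for the second after the job is handed in, while the arm keeps its last pose, push and grip.
It also fails if it takes over 59 s, if anything falls off the work surface, if the arm or the gripper's body presses on something with over 40 N, if the wrist force passes 120 N, or if a joint passes its speed limit or range.

## Working session

There is one attempt and no reset: what is moved stays moved. The work goes in short steps, Python scripts to look and compute and a tool call to move; the robot and the scene stay as the last step left them, time stands still between calls to the robot, and variables do not carry over. Pictures are saved under pics/ and viewed, about 8 in all and at most 12, crops included, and the job is handed in when it is done.

Besides the shell and the picture viewer there is one more tool, called after "Emit:" as name(argument=value, ...), one argument or row to a line, values as JSON. play_rows: Moves the arm, as the interface text tells. Its arguments: {"type":"object","properties":{"deltas":{"type":"array","items":{"type":"object","properties":{"angular":{"type":"array","items":{"type":"number"}},"xyz":{"type":"array","items":{"type":"number"}},"hand":{"type":"number"}}}},"force":{"type":"number"}},"required":["deltas"]}

```bash
mkdir -p pics; ls
cat > h.py <<'E'
import numpy as np, cv2
from bench import monitor, viewer
from scipy.spatial.transform import Rotation as R
def cam(name,obs=None):
    p=viewer.camera_params(name); K=np.array(p["intrinsics"])
    if name=="wrist":
        o=obs or monitor.get_obs(); T=np.eye(4); T[:3,:3]=R.from_rotvec(o["ee_rot"]).as_matrix(); T[:3,3]=o["tool_pos"]
        C=np.linalg.inv(T@np.array(p["mount"]))
    else:
        C=np.eye(4); C[:3,:3]=R.from_rotvec(np.ravel(p["rvec"])).as_matrix(); C[:3,3]=np.ravel(p["tvec"])
    return K,C
def plane(c,uv,z):
    K,C=c; Rw=C[:3,:3].T; o=-Rw@C[:3,3]; d=Rw@np.linalg.solve(K,[uv[0],uv[1],1]); return o+d*(z-o[2])/d[2]
def proj(c,P):
    K,C=c; q=K@(C[:3,:3]@np.asarray(P)+C[:3,3]); return q[:2]/q[2]
def rel(dworld):
    o=monitor.get_obs(); return R.from_rotvec(o["ee_rot"]).inv().apply(dworld)*1000
def snap(name,fn):
    o=monitor.get_obs(); im=viewer.capture(name); cv2.imwrite(fn,cv2.cvtColor(im,cv2.COLOR_RGB2BGR)); return im,cam(name,o)
E
python3 - <<'E'
from h import *
o=monitor.get_obs(); print(o)
for n in("top","side","wrist"): snap(n,f"pics/{n}0.png"); print(n,[x.round(3).tolist() for x in cam(n)])
print(np.array(viewer.camera_params("wrist")["mount"]).round(3).tolist())
print(R.from_rotvec(o["ee_rot"]).as_matrix().round(3).tolist())
E
```

```text
pics
{'time_s': 0.0, 'joints': array([ 1.10902870e+00,  4.23844950e-01,  1.63066918e+00, -6.23149295e-05,
        1.08859259e+00, -1.89933642e-02]), 'dq': array([-0.00050622, -0.00055949, -0.00034923, -0.00080814, -0.00071053,
       -0.00031436]), 'effort': array([ 1.47343282e-03, -5.57391107e+01, -2.81753343e+01,  1.14028177e-05,
        7.48389139e-03, -3.51980998e-05]), 'tool_pos': array([0.26754259, 0.56428429, 0.24955128]), 'ee_rot': array([-6.89728774e-01, -3.06462808e+00,  2.33031809e-03]), 'ft_force': array([-0.8684051 , -0.78659256,  0.23804046]), 'torque': array([-0.00412974,  0.00012769, -0.01996501]), 'opening': 0.08556394563822943}
top [[[617.913, 0.0, 330.248], [0.0, 617.913, 231.972], [0.0, 0.0, 1.0]], [[0.028, -1.0, -0.013, 0.069], [-0.997, -0.027, -0.066, 0.47], [0.066, 0.015, -0.998, 1.726], [0.0, 0.0, 0.0, 1.0]]]
side [[[437.138, 0.0, 318.087], [0.0, 437.138, 235.757], [0.0, 0.0, 1.0]], [[0.904, -0.427, 0.008, -0.409], [-0.312, -0.673, -0.67, 0.277], [0.292, 0.603, -0.742, 0.909], [0.0, 0.0, 0.0, 1.0]]]
wrist [[[344.29, 0.0, 319.433], [0.0, 344.29, 242.986], [0.0, 0.0, 1.0]], [[0.429, 0.903, -0.002, -0.624], [0.871, -0.413, 0.267, -0.034], [0.241, -0.116, -0.964, 0.379], [0.0, 0.0, 0.0, 1.0]]]
[[-0.0, -0.964, -0.267, 0.068], [1.0, -0.0, -0.0, 0.0], [0.0, -0.267, 0.964, -0.123], [0.0, 0.0, 0.0, 1.0]]
[[-0.904, 0.428, -0.001], [0.428, 0.904, -0.001], [-0.0, -0.002, -1.0]]
```

View pics/top0.png

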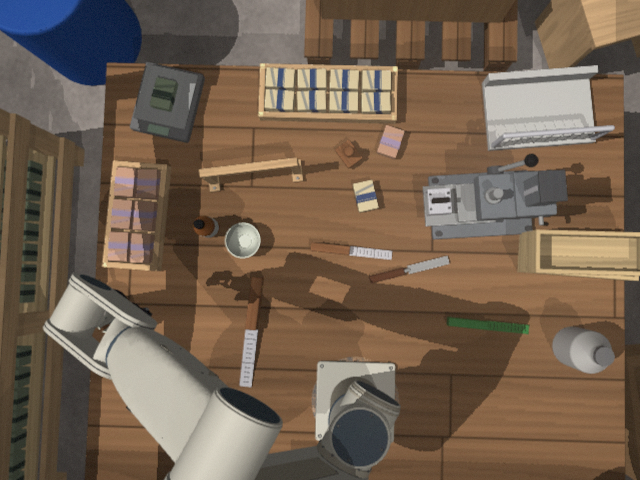

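View pics/side0.png

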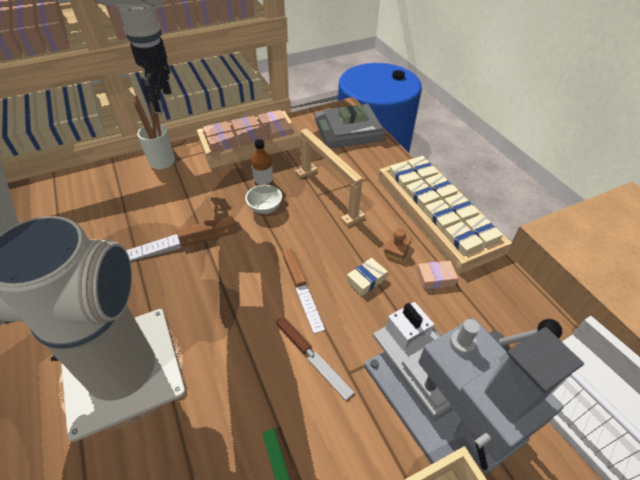

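The top view shows three gauge-like things: a white-bladed one at (350,250), a larger one at (250,330) and a green one at (487,325). The one at (350,250) fits, being the smaller non-green one; (410,270) is the palette knife. The guard is at (438,200) in front of the press, and the rail is at (252,170).

Run:
```python
import cv2,numpy as np
t=cv2.imread("pics/top0.png")
f=lambda x,y,w,h,s:cv2.resize(t[y:y+h,x:x+w],None,fx=s,fy=s,interpolation=cv2.INTER_CUBIC)
a=f(300,230,160,60,5); b=f(415,165,80,72,5); c=f(190,145,130,55,3)
o=np.zeros((660,800,3),np.uint8); o[:300]=a; o[300:660,:400]=b; o[300:465,400:790]=c
cv2.imwrite("pics/crop0.png",o[:600])
```

```text
(no output)
```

View pics/crop0.png

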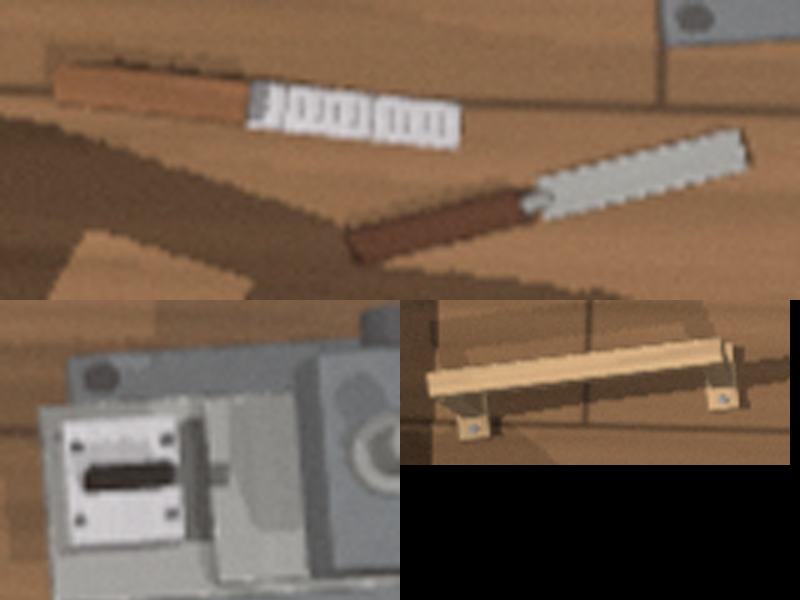

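```bash
cat >> h.py <<'E'
def ang(v): return np.degrees(np.arctan2(v[1],v[0]))
E
python3 - <<'E'
from h import *
c=cam("top")
g=[plane(c,(300+x/5,230+y/5),z) for x,y,z in[(55,85,.03),(250,102,.03),(461,125,.0015)]]
print("gauge",np.round(g,4),ang(g[2]-g[0]),ang(g[1]-g[0]),np.linalg.norm(g[2]-g[0]))
B=lambda x,y,z:plane(c,(415+x/5,165+(y-300)/5),z)
q=[B(x,y,.118) for x,y in[(63,420),(180,418),(185,541),(70,547)]]; print("roof",np.round(q,4),np.mean(q,0),ang(q[1]-q[0]),ang(q[2]-q[3]))
t=[B(84,478,.15),B(178,473,.15)];print("tab",np.round(t,4),np.mean(t,0),ang(t[1]-t[0]))
u=[B(205,402,.094),B(217,580,.094)];print("plate front",np.round(u,4),np.mean(u,0),ang(u[1]-u[0]))
Q=lambda x,y,z:plane(c,(190+(x-400)/3,145+(y-300)/3),z)
r=[(Q(427,374,.15)+Q(430,397,.15))/2,(Q(722,340,.15)+Q(724,364,.15))/2];print("rail",np.round(r,4),np.mean(r,0),ang(r[1]-r[0]),np.linalg.norm(r[1]-r[0]))
print(np.linalg.norm(Q(427,374,.15)-Q(430,397,.15)))
E
```

```text
gauge [[ 0.4239  0.1338  0.03  ]
 [ 0.4173  0.0247  0.03  ]
 [ 0.4086 -0.0956  0.0015]] -93.81096859271379 -93.43428914020764 0.23170639593498513
roof [[ 0.583  -0.176   0.118 ]
 [ 0.5857 -0.2381  0.118 ]
 [ 0.52   -0.2417  0.118 ]
 [ 0.5153 -0.1809  0.118 ]] [ 0.55100699 -0.20916056  0.118     ] -87.53751581301601 -85.48978676139662
tab [[ 0.5484 -0.1829  0.15  ]
 [ 0.5523 -0.2317  0.15  ]] [ 0.5503253  -0.20733245  0.15      ] -85.4439621782135
plate front [[ 0.5982 -0.2557  0.094 ]
 [ 0.5019 -0.2635  0.094 ]] [ 0.55001819 -0.25961068  0.094     ] -175.3718132315373
rail [[0.6041 0.427  0.15  ]
 [0.6402 0.1699 0.15  ]] [0.62219307 0.29847495 0.15      ] -82.00735513739882 0.25961390150013064
0.02052847487709325
```

The crop confirms it: the gauge at (350,250) is about 232 mm long with a ruled blade and wooden handle (it must be 230), and the plain knife lies beside it. Guard, plate and rail sizes also agree. Next I hover over the guard.

```bash
cat >> h.py <<'E'
def goal(pos,th):  # tool down, tool x at world angle th (deg): shift in tool mm, turn about tool axes
    o=monitor.get_obs(); a=R.from_rotvec(o["ee_rot"]); t=np.radians(th)
    G=np.array([[np.cos(t),np.sin(t),0],[np.sin(t),-np.cos(t),0],[0,0,-1]])
    return (a.inv().apply(np.array(pos)-o["tool_pos"])*1000).round(1),(a.inv()*R.from_matrix(G)).as_rotvec().round(4)
E
python3 -c "
from h import *
print(goal([.535,-.17,.25],94.6))"
```

```text
(array([-5.563e+02, -5.489e+02,  4.000e-01]), array([-1.1000e-03,  6.0000e-04,  1.0477e+00]))
```

Emit:
play_rows(
  deltas=[
    {"xyz":[-11,-11,0],"angular":[0,0,0.02],"hand":0},
    {"xyz":[-33,-33,0],"angular":[0,0,0.06],"hand":0},
    {"xyz":[-61,-60,0],"angular":[0,0,0.11],"hand":0},
    {"xyz":[-94,-93,0],"angular":[0,0,0.18],"hand":0},
    {"xyz":[-128,-126,0],"angular":[0,0,0.24],"hand":0},
    {"xyz":[-161,-159,0],"angular":[0,0,0.3],"hand":0},
    {"xyz":[-195,-192,0],"angular":[0,0,0.37],"hand":0},
    {"xyz":[-228,-225,0],"angular":[0,0,0.43],"hand":0},
    {"xyz":[-261,-258,0],"angular":[0,0,0.49],"hand":0},
    {"xyz":[-295,-291,0],"angular":[0,0,0.56],"hand":0},
    {"xyz":[-328,-324,0],"angular":[0,0,0.62],"hand":0},
    {"xyz":[-361,-357,0],"angular":[0,0,0.68],"hand":0},
    {"xyz":[-395,-390,0],"angular":[0,0,0.74],"hand":0},
    {"xyz":[-428,-423,0],"angular":[0,0,0.81],"hand":0},
    {"xyz":[-461,-455,0],"angular":[0,0,0.87],"hand":0},
    {"xyz":[-495,-488,0],"angular":[0,0,0.93],"hand":0},
    {"xyz":[-523,-516,0],"angular":[0,0,0.985],"hand":0},
    {"xyz":[-545,-538,0],"angular":[0,0,1.027],"hand":0},
    {"xyz":[-556,-549,0],"angular":[0,0,1.048],"hand":0},
    {"xyz":[-556,-549,0],"angular":[0,0,1.048],"hand":0},
  ],
  force=60,
)

```text
time_s: 2.15
tool_pos: [0.5346, -0.1712, 0.2501]
ee_rot: [-2.134, -2.305, 0.0]
ft_force: [0.5, -0.2, -0.3]
opening: 0.085
```

Run:
```python
from h import *
im,c=snap("wrist","pics/w1.png"); o=monitor.get_obs()
print(o["time_s"],o["tool_pos"],ang(R.from_rotvec(o["ee_rot"]).as_matrix()[:,0]),o["ft_force"])
for P in([.5503,-.2073,.15],[.551,-.209,.118],[.55,-.2596,.094]):print(proj(c,P))
```

```text
2.2 [ 0.53411684 -0.16984261  0.24999462] 94.51041339941165 [-0.82176282 -0.4983672   0.31286432]
[337.83044737 301.47367815]
[336.46370759 286.18193485]
[329.08325952 327.66431193]
```

View pics/w1.png

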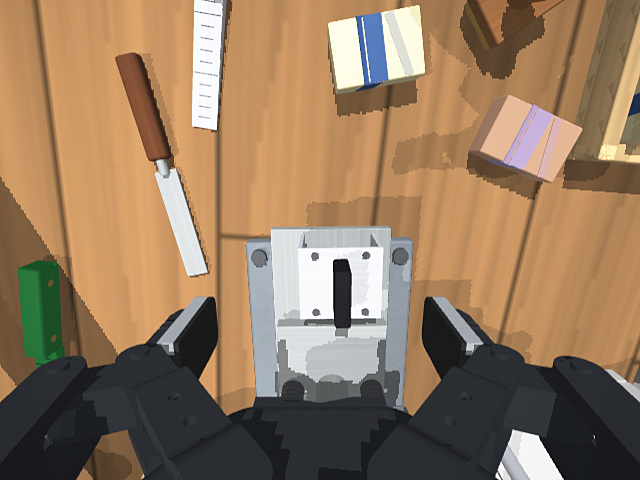

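Run:
```python
from h import *
im=cv2.imread("pics/w1.png")
cv2.imwrite("pics/w1c.png",cv2.resize(im[215:415,240:430],None,fx=3,fy=3,interpolation=cv2.INTER_CUBIC))
K=cam("wrist"); 
P=lambda u,v,z:plane(K,(u,v),z)
q=[P(299,248,.118),P(380,248,.118),P(383,318,.118),P(300,320,.118)];print(np.round(q,4),np.mean(q,0),ang(q[3]-q[0]),ang(q[2]-q[1]))
a=[P(271,228,.07),P(390,228,.07)];print("apron",np.round(a,4),np.mean(a,0),ang(a[1]-a[0]))
```

```text
[[ 0.5187 -0.1782  0.118 ]
 [ 0.5811 -0.1732  0.118 ]
 [ 0.5911 -0.2324  0.118 ]
 [ 0.5234 -0.2396  0.118 ]] [ 0.55357426 -0.20584314  0.118     ] -85.65663310685564 -80.47602522015805
apron [[ 0.4904 -0.1756  0.07  ]
 [ 0.5976 -0.1672  0.07  ]] [ 0.54400386 -0.17139263  0.07      ] 4.502384212298929
```

View pics/w1c.png

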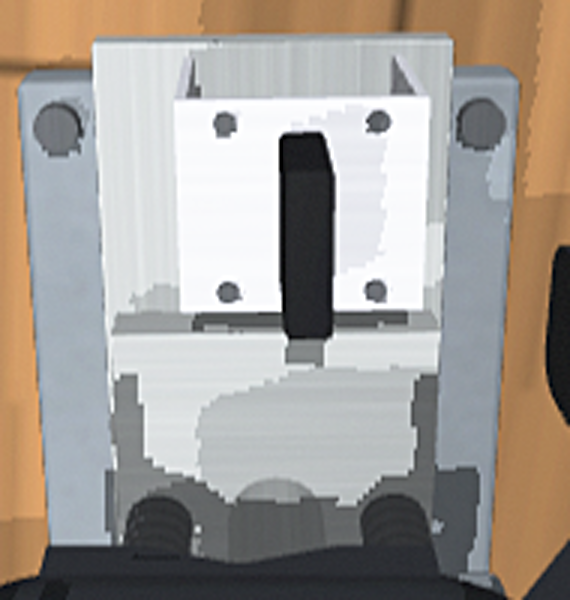

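Run:
```python
from h import *
K=cam("wrist"); P=lambda u,v,z:plane(K,(240+u/3,215+v/3),z)
for n,z,L in(("roof",.118,[(177,98),(430,97),(428,311),(180,311)]),("tab",.15,[(281,172),(333,173),(332,338),(285,338)]),("apron",.07,[(94,40),(452,37)]),("plate",.094,[(113,333),(438,333)])):
    q=np.array([P(*p,z) for p in L]); print(n,q.round(4)[:,:2].tolist(),q.mean(0).round(4),ang(q[1]-q[0]), np.linalg.norm(q[1]-q[0]))
print(goal([.5535,-.2065,.19],94.6),goal([.5535,-.2065,.142],94.6))
```

```text
roof [[0.5187, -0.1779], [0.5836, -0.1725], [0.5909, -0.233], [0.5233, -0.2384]] [ 0.5541 -0.2054  0.118 ] 4.742011024742654 0.0651476761286171
tab [[0.5449, -0.1842], [0.5569, -0.1835], [0.561, -0.2256], [0.5497, -0.2265]] [ 0.5531 -0.205   0.15  ] 3.340316189580653 0.011961321860167986
apron [[0.4907, -0.1759], [0.5981, -0.1665]] [ 0.5444 -0.1712  0.07  ] 4.994633614536397 0.10780568505352017
plate [[0.5032, -0.26], [0.6006, -0.2523]] [ 0.5519 -0.2562  0.094 ] 4.522397182224125 0.09776476738772222
(array([-38.1,  16.5,  60. ]), array([-0.0009, -0.0006, -0.0016])) (array([-38.1,  16.5, 108. ]), array([-0.0009, -0.0006, -0.0016]))
```

Emit:
play_rows(
  deltas=[
    {"xyz":[-10,4,5],"hand":0},
    {"xyz":[-25,11,20],"hand":0},
    {"xyz":[-36.5,16.5,45],"hand":0},
    {"xyz":[-36.5,16.5,75],"hand":0},
    {"xyz":[-36.5,16.5,98],"hand":0},
    {"xyz":[-36.5,16.5,106],"hand":0},
    {"xyz":[-36.5,16.5,108],"hand":0},
    {"xyz":[-36.5,16.5,108],"hand":0.5},
    {"xyz":[-36.5,16.5,108],"hand":1},
    {"xyz":[-36.5,16.5,108],"hand":1},
    {"xyz":[-36.5,16.5,108],"hand":1},
    {"xyz":[-36.5,16.5,108],"hand":1},
    {"xyz":[-36.5,16.5,108],"hand":1},
    {"xyz":[-36.5,16.5,108],"hand":1},
    {"xyz":[-36.5,16.5,108],"hand":1},
  ],
  force=60,
)

```text
invalid input
```

```bash
python3 -c "
from h import *
o=monitor.get_obs();print(o['time_s'],o['tool_pos'],o['opening'],o['ft_force'])
print(goal([.6222-.009,.2985+.0,.26],98))"
```

```text
2.2 [ 0.53411684 -0.16984261  0.24999462] 0.08550782857208486 [-0.82176282 -0.4983672   0.31286432]
(array([460.7, 115.7,  -9.8]), array([-0.0008, -0.0006, -0.0609]))
```

Angular must be given in every row.

Emit:
play_rows(
  deltas=[
    {"xyz":[-10,4,5],"angular":[0,0,0],"hand":0},
    {"xyz":[-25,11,20],"angular":[0,0,0],"hand":0},
    {"xyz":[-36.5,16.5,45],"angular":[0,0,0],"hand":0},
    {"xyz":[-36.5,16.5,75],"angular":[0,0,0],"hand":0},
    {"xyz":[-36.5,16.5,98],"angular":[0,0,0],"hand":0},
    {"xyz":[-36.5,16.5,106],"angular":[0,0,0],"hand":0},
    {"xyz":[-36.5,16.5,108],"angular":[0,0,0],"hand":0},
    {"xyz":[-36.5,16.5,108],"angular":[0,0,0],"hand":0.5},
    {"xyz":[-36.5,16.5,108],"angular":[0,0,0],"hand":1},
    {"xyz":[-36.5,16.5,108],"angular":[0,0,0],"hand":1},
    {"xyz":[-36.5,16.5,108],"angular":[0,0,0],"hand":1},
    {"xyz":[-36.5,16.5,108],"angular":[0,0,0],"hand":1},
    {"xyz":[-36.5,16.5,108],"angular":[0,0,0],"hand":1},
    {"xyz":[-36.5,16.5,108],"angular":[0,0,0],"hand":1},
    {"xyz":[-36.5,16.5,108],"angular":[0,0,0],"hand":1},
  ],
  force=60,
)

```text
time_s: 3.7
tool_pos: [0.5544, -0.2047, 0.1428]
ee_rot: [2.131, 2.308, 0.0]
ft_force: [-1.9, 0.4, 5.6]
opening: 0.0108
```

```bash
python3 -c "
from h import *
o=monitor.get_obs();print(o['time_s'],o['tool_pos'],o['opening'],o['ft_force'])
print(goal([.6222,.2985,.26],98))"
```

```text
3.7 [ 0.55439683 -0.20474248  0.1427569 ] 0.010807437937740824 [-1.92568394  0.41929736  5.58420483]
(array([ 496.2,  107.8, -117.3]), array([ 0.0003,  0.0003, -0.0596]))
```

Emit:
play_rows(
  deltas=[
    {"xyz":[0,0,-8],"angular":[0,0,0],"hand":1},
    {"xyz":[0,0,-28],"angular":[0,0,0],"hand":1},
    {"xyz":[0,0,-60],"angular":[0,0,0],"hand":1},
    {"xyz":[0,0,-92],"angular":[0,0,0],"hand":1},
    {"xyz":[10,2,-112],"angular":[0,0,0],"hand":1},
    {"xyz":[35,8,-117],"angular":[0,0,0],"hand":1},
    {"xyz":[70,15,-117],"angular":[0,0,-0.01],"hand":1},
    {"xyz":[110,24,-117],"angular":[0,0,-0.02],"hand":1},
    {"xyz":[150,33,-117],"angular":[0,0,-0.02],"hand":1},
    {"xyz":[190,41,-117],"angular":[0,0,-0.03],"hand":1},
    {"xyz":[230,50,-117],"angular":[0,0,-0.03],"hand":1},
    {"xyz":[270,59,-117],"angular":[0,0,-0.04],"hand":1},
    {"xyz":[310,67,-117],"angular":[0,0,-0.04],"hand":1},
    {"xyz":[350,76,-117],"angular":[0,0,-0.05],"hand":1},
    {"xyz":[390,85,-117],"angular":[0,0,-0.05],"hand":1},
    {"xyz":[430,93,-117],"angular":[0,0,-0.06],"hand":1},
    {"xyz":[465,101,-117],"angular":[0,0,-0.06],"hand":1},
    {"xyz":[487,106,-117],"angular":[0,0,-0.06],"hand":1},
    {"xyz":[496,108,-117],"angular":[0,0,-0.06],"hand":1},
    {"xyz":[496,108,-117],"angular":[0,0,-0.06],"hand":1},
  ],
)

```text
time_s: 5.7
tool_pos: [0.6221, 0.2987, 0.259]
ee_rot: [-2.059, -2.372, 0.001]
ft_force: [0.1, -0.8, -1.0]
opening: 0.0108
```

Run:
```python
from h import *
o=monitor.get_obs();print(o['time_s'],o['tool_pos'],o['opening'],o['ft_force'],ang(R.from_rotvec(o["ee_rot"]).as_matrix()[:,0]))
a,c=snap("wrist","pics/w2.png"); b,_=snap("side","pics/s2.png")
im=np.hstack([cv2.resize(a,(400,300)),cv2.resize(b[80:260,210:450],(400,300))])[:,:,::-1]
cv2.imwrite("pics/v2.png",im)
for z in(.15,): print([proj(c,[.6222+t*.0194/.14,.2985-t,z]).round() for t in(-.13,0,.13)])
```

```text
5.7 [0.6221377  0.29874282 0.25898346] 0.0107867206653956 [ 0.12118126 -0.78069798 -0.9636719 ] 98.08104920690809
[array([320.,  38.]), array([320., 248.]), array([319., 404.])]
```

View pics/v2.png

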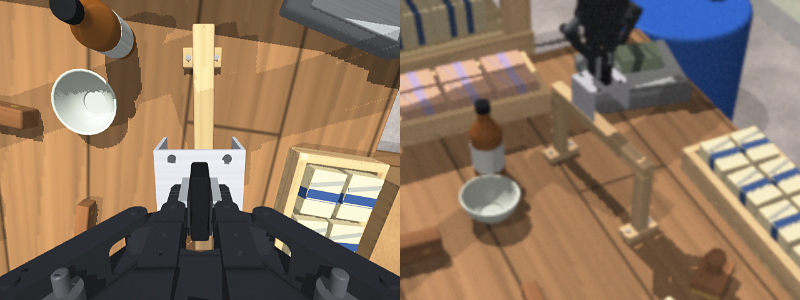

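Emit:
play_rows(
  deltas=[
    {"xyz":[0,3,8],"angular":[0,0,0],"hand":1},
    {"xyz":[0,3,22],"angular":[0,0,0],"hand":1},
    {"xyz":[0,3,40],"angular":[0,0,0],"hand":1},
    {"xyz":[0,3,56],"angular":[0,0,0],"hand":1},
    {"xyz":[0,3,68],"angular":[0,0,0],"hand":1},
    {"xyz":[0,3,75],"angular":[0,0,0],"hand":1},
    {"xyz":[0,3,79],"angular":[0,0,0],"hand":1},
    {"xyz":[0,3,81],"angular":[0,0,0],"hand":1},
    {"xyz":[0,3,81],"angular":[0,0,0],"hand":1},
    {"xyz":[0,3,81],"angular":[0,0,0],"hand":1},
  ],
)

```text
time_s: 6.8
tool_pos: [0.6256, 0.299, 0.179]
ee_rot: [2.06, 2.371, 0.002]
ft_force: [-0.8, 0.1, -1.4]
opening: 0.0108
```

Emit:
play_rows(
  deltas=[
    {"xyz":[0,0,0.5],"angular":[0,0,0],"hand":1},
    {"xyz":[0,0,1],"angular":[0,0,0],"hand":1},
    {"xyz":[0,0,1.5],"angular":[0,0,0],"hand":1},
    {"xyz":[0,0,1.5],"angular":[0,0,0],"hand":1},
  ],
)

```text
time_s: 7.2
tool_pos: [0.6254, 0.299, 0.1777]
ee_rot: [2.06, 2.371, 0.001]
ft_force: [-3.2, 0.2, 5.4]
opening: 0.0112
```

Contact is made with the bar. I release and rise.

Emit:
play_rows(
  deltas=[
    {"xyz":[0,0,0],"angular":[0,0,0],"hand":0.8},
    {"xyz":[0,0,0],"angular":[0,0,0],"hand":0.6},
    {"xyz":[0,0,0],"angular":[0,0,0],"hand":0.4},
    {"xyz":[0,0,0],"angular":[0,0,0],"hand":0.2},
    {"xyz":[0,0,0],"angular":[0,0,0],"hand":0},
    {"xyz":[0,0,0],"angular":[0,0,0],"hand":0},
    {"xyz":[0,0,-8],"angular":[0,0,0],"hand":0},
    {"xyz":[0,0,-25],"angular":[0,0,0],"hand":0},
    {"xyz":[0,0,-50],"angular":[0,0,0],"hand":0},
    {"xyz":[0,0,-75],"angular":[0,0,0],"hand":0},
    {"xyz":[0,0,-80],"angular":[0,0,0],"hand":0},
    {"xyz":[0,0,-80],"angular":[0,0,0],"hand":0},
  ],
)

```text
time_s: 8.4
tool_pos: [0.626, 0.2992, 0.2591]
ee_rot: [2.06, 2.37, 0.005]
ft_force: [0.5, 0.3, -0.1]
opening: 0.0857
```

Run:
```python
from h import *
o=monitor.get_obs();print(o['time_s'],o['tool_pos'],o['opening'],o['ft_force'])
a,c=snap("wrist","pics/w3.png"); b,_=snap("side","pics/s3.png")
cv2.imwrite("pics/v3.png",np.hstack([cv2.resize(a,(400,300)),cv2.resize(b[80:260,210:450],(400,300))])[:,:,::-1])
# gauge origin: along axis from tip / rear
g=np.array([.4205,.079]); print(goal([.4205,.079+.0,.15],86.4))
```

```text
8.4 [0.62600527 0.29916605 0.25913982] 0.08567253014713366 [ 0.52459246  0.31869525 -0.06388808]
(array([-189. , -232.9,  106.6]), array([-0.0008,  0.0003,  0.2028]))
```

View pics/v3.png

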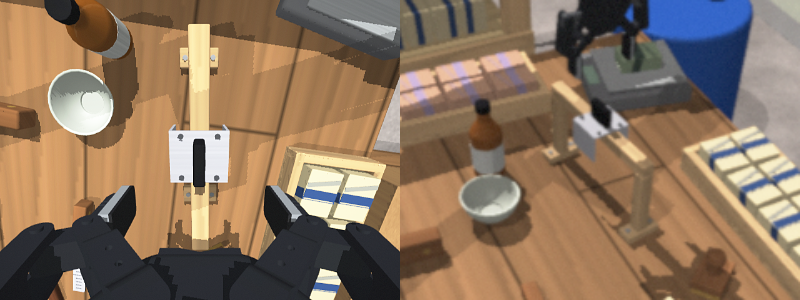

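Emit:
play_rows(
  deltas=[
    {"xyz":[-5,-7,0],"angular":[0,0,0.0],"hand":0},
    {"xyz":[-20,-25,0],"angular":[0,0,0.02],"hand":0},
    {"xyz":[-41,-51,0],"angular":[0,0,0.05],"hand":0},
    {"xyz":[-66,-81,0],"angular":[0,0,0.08],"hand":0},
    {"xyz":[-91,-112,10],"angular":[0,0,0.1],"hand":0},
    {"xyz":[-116,-143,25],"angular":[0,0,0.13],"hand":0},
    {"xyz":[-141,-174,45],"angular":[0,0,0.16],"hand":0},
    {"xyz":[-166,-204,62],"angular":[0,0,0.18],"hand":0},
    {"xyz":[-182,-224,74],"angular":[0,0,0.2],"hand":0},
    {"xyz":[-189,-233,79],"angular":[0,0,0.203],"hand":0},
    {"xyz":[-189,-233,79],"angular":[0,0,0.203],"hand":0},
    {"xyz":[-189,-233,79],"angular":[0,0,0.203],"hand":0},
  ],
)

```text
time_s: 9.7
tool_pos: [0.4222, 0.0796, 0.1783]
ee_rot: [2.29, 2.15, 0.002]
ft_force: [0.2, 0.1, 0.2]
opening: 0.0853
```

Run:
```python
from h import *
o=monitor.get_obs();print(o['time_s'],o['tool_pos'],ang(R.from_rotvec(o["ee_rot"]).as_matrix()[:,0]))
a,c=snap("wrist","pics/w4.png")
for P in([.4239,.1338,.03],[.4205,.079,.03],[.4173,.0247,.03],[.4086,-.0956,.003]): print(proj(c,P).round())
```

```text
9.7 [0.42217112 0.07959665 0.17827733] 86.39404091971767
[317. 166.]
[317. 235.]
[318. 296.]
[317. 394.]
```

View pics/w4.png

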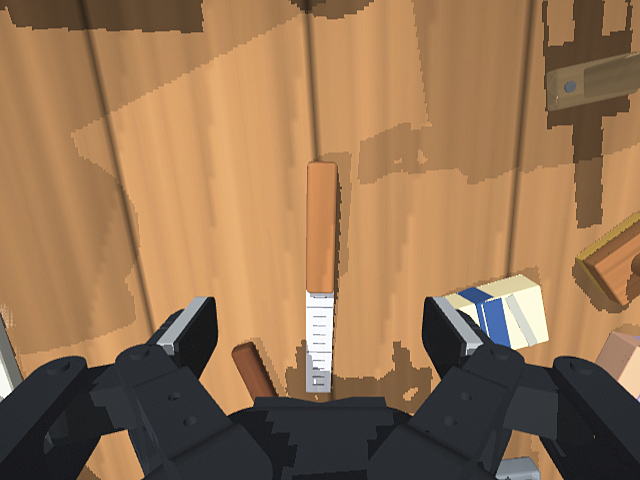

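Run:
```python
from h import *
c=cam("wrist"); P=lambda u,v,z:plane(c,(u,v),z)
r,j,t=P(322,163,.03),P(320,291.5,.03),P(318.5,392,.003)
d=(t-r)[:2]; d/=np.linalg.norm(d); print(r,j,t,ang(t-r),ang(j-r),np.linalg.norm((t-r)[:2]),np.linalg.norm(j-r))
m=np.mean([r[:2]+55*d/1000, j[:2]-55*d/1000, t[:2]-175*d/1000],0); print("mid",m,"knife end",P(245,345,.015))
print(goal([*m,.0215],ang(t-r)+180))
```

```text
[0.4282609  0.13587499 0.03      ] [0.4200599 0.029351  0.03     ] [ 0.41095815 -0.09316544  0.003     ] -94.32017759151567 -94.4023708812983 0.229693061900149 0.10683920604280932
mid [0.42415389 0.08218777] knife end [ 0.34583568 -0.02696692  0.015     ]
(array([  2.3,   1.1, 156.9]), array([ 0.0021, -0.0006,  0.0129]))
```

Emit:
play_rows(
  deltas=[
    {"xyz":[6,1,15],"angular":[0,0,0.013],"hand":0},
    {"xyz":[14,1,45],"angular":[0,0,0.013],"hand":0},
    {"xyz":[14,1,80],"angular":[0,0,0.013],"hand":0},
    {"xyz":[14,1,115],"angular":[0,0,0.013],"hand":0},
    {"xyz":[14,1,140],"angular":[0,0,0.013],"hand":0},
    {"xyz":[14,1,152],"angular":[0,0,0.013],"hand":0},
    {"xyz":[14,1,156.5],"angular":[0,0,0.013],"hand":0},
    {"xyz":[14,1,156.5],"angular":[0,0,0.013],"hand":0.4},
    {"xyz":[14,1,156.5],"angular":[0,0,0.013],"hand":0.8},
    {"xyz":[14,1,156.5],"angular":[0,0,0.013],"hand":1},
    {"xyz":[14,1,156.5],"angular":[0,0,0.013],"hand":1},
    {"xyz":[14,1,156.5],"angular":[0,0,0.013],"hand":1},
    {"xyz":[14,1,156.5],"angular":[0,0,0.013],"hand":1},
    {"xyz":[14,1,156.5],"angular":[0,0,0.013],"hand":1},
  ],
  force=80,
)

```text
time_s: 11.15
tool_pos: [0.4235, 0.0932, 0.0224]
ee_rot: [2.303, 2.135, 0.003]
ft_force: [-0.8, -0.2, 10.6]
opening: 0.0229
```

Run:
```python
from h import *
o=monitor.get_obs();print(o['time_s'],o['tool_pos'],o['opening'],o['ft_force'],ang(R.from_rotvec(o["ee_rot"]).as_matrix()[:,0]))
# gauge tip offset from TCP, along -tool x: 175+12 mm. target tip 25 mm before mouth (.5515,-.2560)
t=np.radians(-85.3); px=np.array([np.cos(t),np.sin(t)]); M=np.array([.5515,-.2565])
for d in(-.035,0,.03,.05): print(d,M+px*(d-.187),goal([*(M+px*(d-.187)),o['tool_pos'][2]+.070],94.7))
```

```text
11.15 [0.42350631 0.09318371 0.0223691 ] 0.022907684204728686 [-0.84851138 -0.16981247 10.62311638] 85.65497989598737
-0.035 [ 0.53330965 -0.0352465 ] (array([-119.7,  119.3,  -69.8]), array([ 0.0019, -0.0003, -0.1579]))
0 [ 0.5361775  -0.07012881] (array([-154.3,  124.9,  -69.8]), array([ 0.0019, -0.0003, -0.1579]))
0.03 [ 0.53863565 -0.10002793] (array([-183.9,  129.6,  -69.8]), array([ 0.0019, -0.0003, -0.1579]))
0.05 [ 0.54027442 -0.11996068] (array([-203.7,  132.7,  -69.8]), array([ 0.0019, -0.0003, -0.1579]))
```

Emit:
play_rows(
  deltas=[
    {"xyz":[0,0,-6],"angular":[0,0,0],"hand":1},
    {"xyz":[0,0,-22],"angular":[0,0,0],"hand":1},
    {"xyz":[0,0,-46],"angular":[0,0,0],"hand":1},
    {"xyz":[0,0,-72],"angular":[0,0,0],"hand":1},
    {"xyz":[0,4,-88],"angular":[0,0,-0.01],"hand":1},
    {"xyz":[-6,15,-95],"angular":[0,0,-0.03],"hand":1},
    {"xyz":[-18,32,-95],"angular":[0,0,-0.05],"hand":1},
    {"xyz":[-34,50,-95],"angular":[0,0,-0.08],"hand":1},
    {"xyz":[-52,68,-95],"angular":[0,0,-0.1],"hand":1},
    {"xyz":[-72,86,-95],"angular":[0,0,-0.13],"hand":1},
    {"xyz":[-92,102,-95],"angular":[0,0,-0.15],"hand":1},
    {"xyz":[-108,113,-95],"angular":[0,0,-0.158],"hand":1},
    {"xyz":[-117,118,-95],"angular":[0,0,-0.158],"hand":1},
    {"xyz":[-120,119,-95],"angular":[0,0,-0.158],"hand":1},
    {"xyz":[-120,119,-95],"angular":[0,0,-0.158],"hand":1},
    {"xyz":[-120,119,-95],"angular":[0,0,-0.158],"hand":1},
  ],
)

```text
time_s: 12.75
tool_pos: [0.5316, -0.035, 0.1163]
ee_rot: [-2.128, -2.31, 0.001]
ft_force: [-0.5, 0.3, -2.2]
opening: 0.0226
```

Run:
```python
from h import *
o=monitor.get_obs();print(o['time_s'],o['tool_pos'],o['opening'],o['ft_force'],o['torque'],ang(R.from_rotvec(o["ee_rot"]).as_matrix()[:,0]))
a,c=snap("wrist","pics/w5.png"); b,_=snap("top","pics/t5.png"); s,cs=snap("side","pics/s5.png")
im=np.zeros((600,800,3),np.uint8)
im[:,:400]=0; im[:300,:400]=cv2.resize(a,(400,300)); im[300:,:400]=cv2.resize(s[280:430,340:540],(400,300)); 
im[:400,400:]=cv2.resize(b[140:260,370:490],(400,400),interpolation=cv2.INTER_CUBIC)
cv2.imwrite("pics/v5.png",im[:,:,::-1])
```

```text
12.75 [ 0.53156471 -0.03497884  0.11626095] 0.022638227724127356 [-0.54772547  0.30526584 -2.17931438] [ 0.07052029 -0.02652337  0.01752226] 94.71456100848434
```

View pics/v5.png

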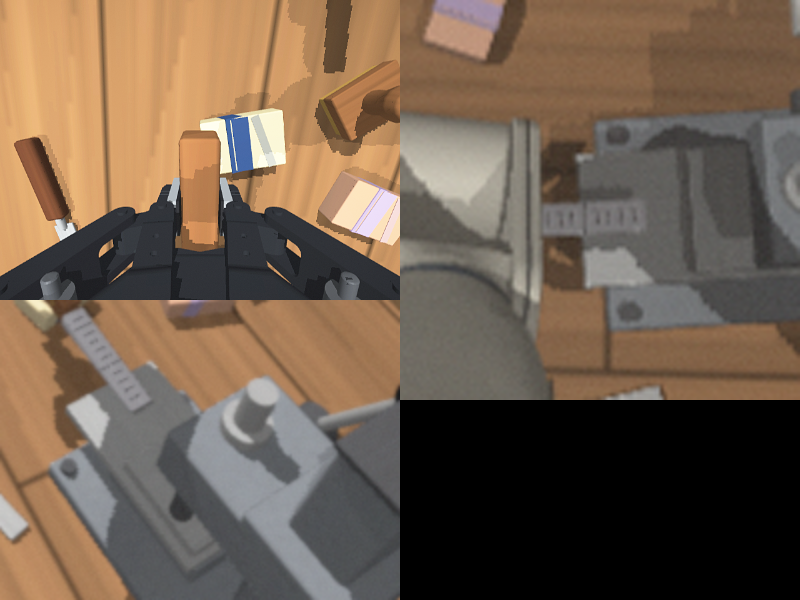

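The wrist view shows the gauge held straight by its handle. The top view shows the tip over the apron at about (642,217) in the panel, near the bed's centre line. I enlarge once to measure its alignment.

Run:
```python
from h import *
t=cv2.imread("pics/t5.png"); w=t[170:240,405:505]
w=cv2.resize(cv2.convertScaleAbs(w,alpha=1.7,beta=-40),None,fx=8,fy=8,interpolation=cv2.INTER_CUBIC)
cv2.imwrite("pics/v6.png",w)
c=cam("top"); f=lambda P:((proj(c,P)-[405,170])*8).round()
o=monitor.get_obs(); th=np.radians(-85.3); px=np.array([np.cos(th),np.sin(th),0]); print("pred tip",f(o['tool_pos']+px*.187-[0,0,.0194]),"mouth@.094",f([.5515,-.2565,.094]))
```

```text
pred tip [305. 270.] mouth@.094 [408. 261.]
```

View pics/v6.png

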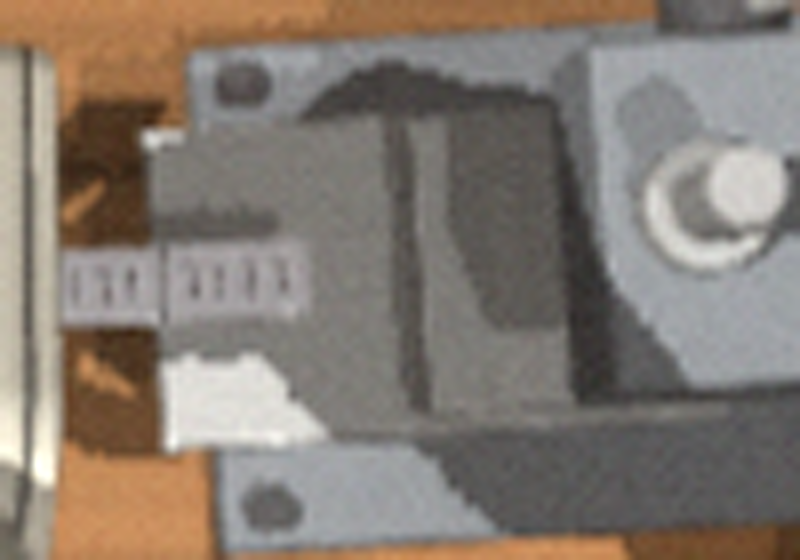

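Run:
```python
from h import *
c=cam("top"); P=lambda u,v,z:plane(c,(405+u/8,170+v/8),z)[:2]
tip=P(306,277,.097); b=(P(65,248,.106)+P(65,327,.106))/2
a=[P(145,133,.07),P(167,448,.07)]; p=[P(413,125,.094),P(430,410,.094)]; am,pm=np.mean(a,0),np.mean(p,0)
print("tip",tip,"blade ang",ang(tip-b),"apron",am,ang(a[1]-a[0])+90,np.linalg.norm(a[1]-a[0]),"plate",pm,ang(p[1]-p[0])+90,np.linalg.norm(p[1]-p[0]),"axis",ang(pm-am),np.linalg.norm(pm-am))
for A in(-85.3,ang(pm-am)):
    t=np.radians(A); x=np.array([np.cos(t),np.sin(t)]); y=np.array([-x[1],x[0]]); d=tip-pm; print(A,"tip in press (plate ref)",d@x,d@y,"apron ref",(tip-am)@x-.085,(tip-am)@y)
o=monitor.get_obs(); print(o["tool_pos"])
```

```text
tip [ 0.54474021 -0.2216884 ] blade ang -85.34755052746526 apron [ 0.54200523 -0.17511852] -85.030280394572 0.10841533863763068 plate [ 0.54940895 -0.26093004] -85.81504624095919 0.09661166438924483 axis -85.06880137772242 0.08613031820701872
-85.3 tip in press (plate ref) -0.03949223006776885 -0.0014376342549250539 apron ref -0.03836261307492312 -0.0010900841031499277
-85.06880137772242 tip in press (plate ref) -0.03949770964223084 -0.0012782648374045744 apron ref -0.038367391435212124 -0.0012782648374045679
[ 0.53193714 -0.03494123  0.11632996]
```

Emit:
play_rows(
  deltas=[
    {"xyz":[0,1.3,6],"angular":[0,0,0],"hand":1},
    {"xyz":[0,1.3,14],"angular":[0,0,0],"hand":1},
    {"xyz":[0,1.3,19],"angular":[0,0,0],"hand":1},
    {"xyz":[0,1.3,21.5],"angular":[0,0,0],"hand":1},
    {"xyz":[0,1.3,22.5],"angular":[0,0,0],"hand":1},
    {"xyz":[0,1.3,22.5],"angular":[0,0,0],"hand":1},
    {"xyz":[0,1.3,22.5],"angular":[0,0,0],"hand":1},
  ],
)

```text
time_s: 13.6
tool_pos: [0.5338, -0.0355, 0.0939]
ee_rot: [2.128, 2.31, 0.0]
ft_force: [-0.2, -0.2, -1.9]
opening: 0.0228
```

```bash
python3 -c "
from h import *
o=monitor.get_obs();print(o['tool_pos'],o['ft_force'],o['torque'],(R.from_rotvec(o['ee_rot']).as_matrix()).round(4))"
```

```text
[ 0.53378216 -0.03554375  0.09394792] [-0.24539753 -0.15993656 -1.87565992] [0.08632741 0.0296035  0.03082055] [[-8.190e-02  9.966e-01  3.000e-04]
 [ 9.966e-01  8.190e-02 -0.000e+00]
 [-1.000e-04  3.000e-04 -1.000e+00]]
```

Emit:
play_rows(
  deltas=[
    {"xyz":[0,0,0.5],"angular":[0,0,0],"hand":1},
    {"xyz":[0,0,1.0],"angular":[0,0,0],"hand":1},
    {"xyz":[0,0,1.0],"angular":[0,0,0],"hand":1},
  ],
)

```text
time_s: 13.9
tool_pos: [0.5337, -0.0355, 0.0929]
ee_rot: [2.128, 2.311, 0.0]
ft_force: [0.2, -1.1, -1.3]
opening: 0.0232
```

Emit:
play_rows(
  deltas=[
    {"xyz":[0,0,0.5],"angular":[0,0,0],"hand":1},
    {"xyz":[0,0,0.7],"angular":[0,0,0],"hand":1},
    {"xyz":[0,0,0.7],"angular":[0,0,0],"hand":1},
  ],
)

```text
time_s: 14.2
tool_pos: [0.5337, -0.0355, 0.0922]
ee_rot: [2.128, 2.311, 0.0]
ft_force: [-0.6, 0.0, -0.2]
opening: 0.0228
```

Emit:
play_rows(
  deltas=[
    {"xyz":[-3,0,0.3],"angular":[0,0,0],"hand":1},
    {"xyz":[-8,0,0.3],"angular":[0,0,0],"hand":1},
    {"xyz":[-14,0,0.3],"angular":[0,0,0],"hand":1},
    {"xyz":[-20,0,0.3],"angular":[0,0,0],"hand":1},
    {"xyz":[-26,0,0.3],"angular":[0,0,0],"hand":1},
    {"xyz":[-31,0,0.3],"angular":[0,0,0],"hand":1},
    {"xyz":[-34,0,0.3],"angular":[0,0,0],"hand":1},
    {"xyz":[-35,0,0.3],"angular":[0,0,0],"hand":1},
    {"xyz":[-35,0,0.3],"angular":[0,0,0],"hand":1},
  ],
)

```text
time_s: 15.1
tool_pos: [0.5366, -0.0708, 0.0919]
ee_rot: [2.128, 2.31, -0.0]
ft_force: [-1.7, -0.6, 1.2]
opening: 0.0229
```

Emit:
play_rows(
  deltas=[
    {"xyz":[-3,0,0],"angular":[0,0,0],"hand":1},
    {"xyz":[-6,0,0],"angular":[0,0,0],"hand":1},
    {"xyz":[-9,0,0],"angular":[0,0,0],"hand":1},
    {"xyz":[-12,0,0],"angular":[0,0,0],"hand":1},
    {"xyz":[-15,0,0],"angular":[0,0,0],"hand":1},
    {"xyz":[-18,0,0],"angular":[0,0,0],"hand":1},
    {"xyz":[-20,0,0],"angular":[0,0,0],"hand":1},
    {"xyz":[-20,0,0],"angular":[0,0,0],"hand":1},
  ],
)

```text
time_s: 15.9
tool_pos: [0.5382, -0.0908, 0.0919]
ee_rot: [2.128, 2.31, -0.0]
ft_force: [-0.4, 0.7, 3.9]
opening: 0.0228
```

Run:
```python
from h import *
o=monitor.get_obs();print(o['time_s'],o['tool_pos'],o['ft_force'],o['torque'])
b,_=snap("top","pics/t7.png"); s,cs=snap("side","pics/s7.png")
im=np.vstack([cv2.resize(b[170:240,405:505],(600,420),interpolation=cv2.INTER_CUBIC)[60:340],cv2.resize(s[290:390,350:550],(600,300),interpolation=cv2.INTER_CUBIC)])
cv2.imwrite("pics/v7.png",cv2.convertScaleAbs(im[:,:,::-1],alpha=1.5,beta=-20))
```

```text
15.9 [ 0.53823176 -0.09076813  0.09187098] [-0.43423804  0.69074728  3.93579724] [-0.19778745 -0.01935138 -0.03569951]
```

View pics/v7.png

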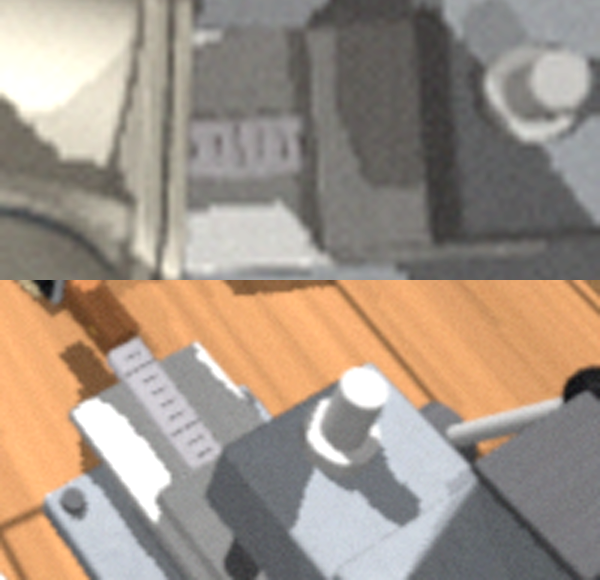

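The blade has entered under the plate, centred (about 17 mm in). I continue in small steps, watching the push force (+y).

Emit:
play_rows(
  deltas=[
    {"xyz":[-2,0,-0.3],"angular":[0,0,0],"hand":1},
    {"xyz":[-4,0,-0.3],"angular":[0,0,0],"hand":1},
    {"xyz":[-6,0,-0.3],"angular":[0,0,0],"hand":1},
    {"xyz":[-8,0,-0.3],"angular":[0,0,0],"hand":1},
    {"xyz":[-10,0,-0.3],"angular":[0,0,0],"hand":1},
  ],
)

```text
time_s: 16.5
tool_pos: [0.5389, -0.1004, 0.0921]
ee_rot: [-2.128, -2.31, 0.0]
ft_force: [0.1, 2.9, 3.5]
opening: 0.0226
```

Emit:
play_rows(
  deltas=[
    {"xyz":[-1,0,0],"angular":[0,0,0],"hand":1},
    {"xyz":[-2,0,0],"angular":[0,0,0],"hand":1},
    {"xyz":[-3,0,0],"angular":[0,0,0],"hand":1},
    {"xyz":[-4,0,0],"angular":[0,0,0],"hand":1},
  ],
)

```text
time_s: 16.9
tool_pos: [0.5393, -0.1043, 0.0921]
ee_rot: [-2.128, -2.311, 0.0]
ft_force: [-0.5, 3.9, 3.4]
opening: 0.0227
```

Emit:
play_rows(
  deltas=[
    {"xyz":[0,0,0],"angular":[0,0,0],"hand":1},
    {"xyz":[0,0,0],"angular":[0,0,0],"hand":1},
  ],
)

```text
time_s: 17.1
tool_pos: [0.5393, -0.1044, 0.0921]
ee_rot: [2.128, 2.311, -0.0]
ft_force: [0.2, 2.3, 3.5]
opening: 0.0229
```

Emit:
play_rows(
  deltas=[
    {"xyz":[-0.5,0,0],"angular":[0,0,0],"hand":1},
    {"xyz":[-1,0,0],"angular":[0,0,0],"hand":1},
    {"xyz":[-1,0,0],"angular":[0,0,0],"hand":1},
  ],
)

```text
time_s: 17.4
tool_pos: [0.5394, -0.1053, 0.0921]
ee_rot: [-2.129, -2.311, -0.0]
ft_force: [-1.4, 3.7, 3.5]
opening: 0.0228
```

Emit:
play_rows(
  deltas=[
    {"xyz":[-0.5,0,-0.2],"angular":[0,0,0],"hand":1},
    {"xyz":[-1,0,-0.4],"angular":[0,0,0],"hand":1},
    {"xyz":[-1.5,0,-0.4],"angular":[0,0,0],"hand":1},
    {"xyz":[-2,0,-0.4],"angular":[0,0,0],"hand":1},
  ],
)

```text
time_s: 17.8
tool_pos: [0.5394, -0.1074, 0.0924]
ee_rot: [-2.128, -2.31, 0.0]
ft_force: [-0.5, 0.9, 0.4]
opening: 0.023
```

Run:
```python
from h import *
F=[]
for i in range(4): o=monitor.get_obs(); F.append(o['ft_force']); viewer.capture("side")
print(o['time_s'],o['tool_pos'],np.round(F,1).tolist())
```

```text
17.95 [ 0.53939984 -0.10741386  0.09237824] [[-0.5, 0.9, 0.4], [0.0, 1.3, -0.3], [-0.1, 1.0, -0.3], [-0.4, 0.3, 0.0]]
```

That force was bed friction; with less down-pressure the push drops to about 1 N. I go on.

Emit:
play_rows(
  deltas=[
    {"xyz":[-1,0,0],"angular":[0,0,0],"hand":1},
    {"xyz":[-2,0,0],"angular":[0,0,0],"hand":1},
    {"xyz":[-3,0,0],"angular":[0,0,0],"hand":1},
    {"xyz":[-3,0,0],"angular":[0,0,0],"hand":1},
  ],
)

```text
time_s: 18.4
tool_pos: [0.5397, -0.1105, 0.0924]
ee_rot: [2.129, 2.311, -0.0]
ft_force: [-0.0, 0.0, -2.0]
opening: 0.0224
```

Emit:
play_rows(
  deltas=[
    {"xyz":[-1,0,0],"angular":[0,0,0],"hand":1},
    {"xyz":[-2,0,0],"angular":[0,0,0],"hand":1},
    {"xyz":[-2.5,0,0],"angular":[0,0,0],"hand":1},
    {"xyz":[-2.5,0,0],"angular":[0,0,0],"hand":1},
  ],
)

```text
time_s: 18.8
tool_pos: [0.54, -0.1129, 0.0925]
ee_rot: [2.129, 2.31, -0.0]
ft_force: [0.9, 0.1, -0.6]
opening: 0.0225
```

Emit:
play_rows(
  deltas=[
    {"xyz":[-1,0,0.2],"angular":[0,0,0],"hand":1},
    {"xyz":[-2,0,0.2],"angular":[0,0,0],"hand":1},
    {"xyz":[-2.5,0,0.2],"angular":[0,0,0],"hand":1},
    {"xyz":[-2.5,0,0.2],"angular":[0,0,0],"hand":1},
  ],
)

```text
time_s: 19.2
tool_pos: [0.5403, -0.1153, 0.0924]
ee_rot: [2.128, 2.31, 0.0]
ft_force: [0.3, 0.1, -0.7]
opening: 0.0229
```

Emit:
play_rows(
  deltas=[
    {"xyz":[-1,0,0],"angular":[0,0,0],"hand":1},
    {"xyz":[-2,0,0],"angular":[0,0,0],"hand":1},
    {"xyz":[-2,0,0],"angular":[0,0,0],"hand":1},
  ],
)

```text
time_s: 19.5
tool_pos: [0.5404, -0.1174, 0.0924]
ee_rot: [2.129, 2.31, 0.0]
ft_force: [0.6, 0.1, 0.3]
opening: 0.0226
```

Emit:
play_rows(
  deltas=[
    {"xyz":[-1,0,0],"angular":[0,0,0],"hand":1},
    {"xyz":[-2,0,0],"angular":[0,0,0],"hand":1},
    {"xyz":[-2,0,0],"angular":[0,0,0],"hand":1},
  ],
)

```text
time_s: 19.8
tool_pos: [0.5405, -0.1192, 0.0924]
ee_rot: [-2.129, -2.31, -0.0]
ft_force: [-0.9, 2.1, 0.9]
opening: 0.0227
```

Emit:
play_rows(
  deltas=[
    {"xyz":[-0.5,0,0],"angular":[0,0,0],"hand":1},
    {"xyz":[-1,0,0],"angular":[0,0,0],"hand":1},
    {"xyz":[-1,0,0],"angular":[0,0,0],"hand":1},
  ],
)

```text
time_s: 20.1
tool_pos: [0.5405, -0.1198, 0.0924]
ee_rot: [-2.128, -2.31, -0.0]
ft_force: [-0.2, 4.8, 3.1]
opening: 0.0229
```

```bash
cat > f.py <<'E'
from h import *
F=[];T=[]
for i in range(6): o=monitor.get_obs(); F.append(o['ft_force']);T.append(o['torque']); viewer.capture("side")
print(o['time_s'],o['tool_pos'].round(5),np.mean(F,0).round(2),np.mean(T,0).round(3),(np.array(F)@[-.082,.9966,0]).round(1))
E
python3 f.py
```

```text
20.35 [ 0.54056 -0.11983  0.09241] [-0.81  5.54  3.06] [0.84  0.008 0.017] [4.8 5.9 5.6 5.8 5.2 6.1]
```

The push rose from 0 to 2 to 5.6 N over about 1.5 mm, about 46 mm in, which is a snug drag within 3–8 N. One last look.

```bash
python3 - <<'E'
from h import *
b,_=snap("top","pics/t8.png"); s,cs=snap("side","pics/s8.png")
s7=cv2.imread("pics/s7.png")[:,:,::-1]
d=cv2.absdiff(s,s7); print("head/plate area diff",d[370:440,420:470].mean(), d[300:370,560:640].mean())
im=np.vstack([np.hstack([cv2.resize(b[165:240,385:485],(400,300)),cv2.resize(s[290:390,365:498],(400,300))]),np.hstack([cv2.resize(b[120:270,160:360],(400,300)),cv2.resize(s[130:330,220:487],(400,300))])])
cv2.imwrite("pics/v8.png",im[:,:,::-1])
E
python3 f.py
```

```text
head/plate area diff 5.170761904761905 1.6677380952380951
20.75 [ 0.54058 -0.11981  0.09241] [-0.46  5.49  2.88] [0.819 0.037 0.025] [5.  5.3 5.  6.1 5.7 6. ]
```

View pics/v8.png

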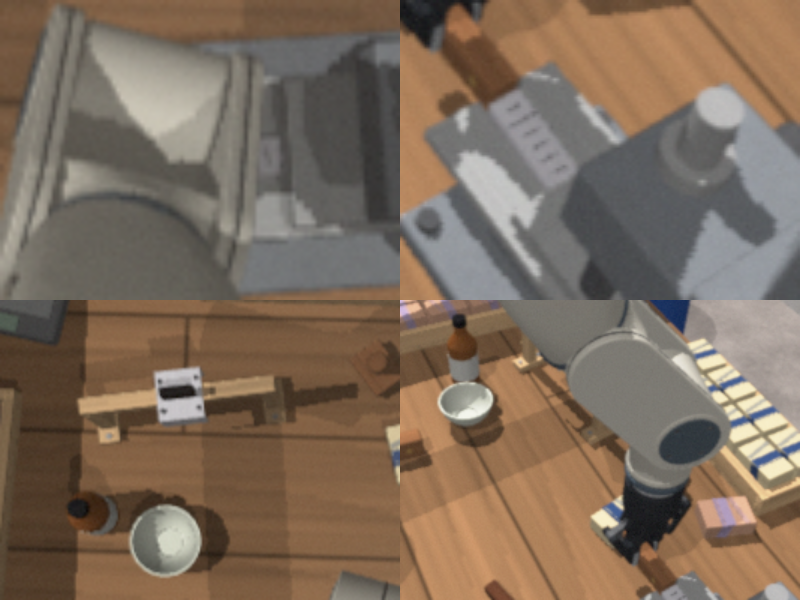

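The blade lies under the plate, centred and straight (top right panel). The guard hangs astride the bar (bottom left panel, 180,395), and the other items look unmoved. The push holds steady at about 5.5 N, so I hand in.

```bash
python3 -c "
from bench import finish_job,monitor
print(finish_job()); o=monitor.get_obs(); print(o['time_s'],o['ft_force'],o['tool_pos'])"
```

```text
the job is handed in; nothing more can be done
None
the job is handed in; nothing more can be done
```

The job is handed in at about 21 s of the 59 s allowed. The guard hangs astride the rail, and the gripper still holds the gauge snug in the gap.

- **Guard:** I lifted it off the press by its black grip and set it over the bar between the posts. The top picture after release shows it sitting level across the bar.
- **Gauge:** I took the smaller non-green one by its handle and slid the blade in flat and straight, about 1 mm or less off the bed's middle. It went in about 46 mm, within a couple of mm, which puts the gap at roughly 7.6 mm.
- **Snugness:** The push was about 0 N until the last 1.5 mm or so, then rose to a steady 5.5 N. That is inside the 3–8 N snug range and well below the 9 N where the plate starts to lift.

- **False alarm:** An earlier reading of 3–4 N at about 30 mm in was only the blade rubbing on the bed, because I was pressing down too hard. It went away when I eased off.
- **Not measured:** I did not measure whether the upper plate moved. That it stayed down is inferred from the push force. In the last pictures the bystanders I could see looked unmoved, but the arm hid part of the bench.

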